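# Seat a ski vise's keyed rest pad on its locating pin

### The arm

A 6-joint arm with a two-finger parallel gripper is mounted at the origin on the work surface. World frame = base frame: x ahead of the robot, y to its left, z up, the work surface at z = 0. Lengths are in m, angles in rad, forces in N, time in s.
With the tool pointing down it reaches from about 0.35 to 0.85 m from the base axis. Payload 8.1 kg.
Tool frame: the origin (TCP) lies between the finger pads; the fingertips stand 11 mm ahead of it and the grasp point (between the pads) lies 8 mm behind it (tips_ahead is the z of the fingertips in the tool frame, in m); z points along the fingers, y is the line along which they close (so a half turn about z gives the same grasp; the last joint's range is limited). The gripper opens to 93 mm and grips with 3 to 60 N. Pads are 15 mm wide; open, the fingers measure 128 mm over their backs; the gripper's body (75 mm by 188 mm) begins 65 mm behind the grasp point.
Start: joints at [-1.2, 0.13, 1.488, -0, 1.523, -0.085], TCP at [0.264, -0.539, 0.23] pointing down, gripper open.
Joint ranges: [-2.96, 2.96], [-0.89, 2.26], [0.02, 2.5], [-1.34, 4.48], [0, 2.73], [-2.66, 2.66]. Speed limits (rad/s): [2.39, 2.39, 2.79, 3.14, 3.14, 3.14].

### API

Orientations are given as a rotation vector (axis times angle).
In Python, from plant import read_state, read_camera, close_job, tips_ahead gives the robot as it stands. The module is installed in compiled form; this text tells all that it offers.
- The arm moves only by the tool move_arm, never from a script. Its argument "plan" is a list of rows, each a list of 7 numbers: the turn, a rotation vector about the tool's x, y, z in units of 6 degrees (1.0 is 6 degrees), then the shift along the tool's x, y, z in units of 25 mm (1.0 is 25 mm), then the finger opening in mm, from 0 to 93. A call has exactly 10 rows; each row shifts and turns the commanded pose from where the row before left it, along the tool's axes as they then stand; what a row does not reach is not made up. A row lasts 1/10 s, in which the tool goes at most 50 mm and 8.59 degrees, less where a joint would pass 70% of its speed; a pose out of reach is approached as far as the arm can. A call is refused whole if a number of a shift passes 1 or a number of a turn 1, either way. A call with a gripper value outside its range is refused whole. The fingers move at their own pace and stop on an object; "force" is the grip in N (left out, the last holds). Time passes only in rows, so rows that do not move let the fingers close, or fill a call up. It gives the time, the measured TCP pose, the force, the opening and the grip force at its end, in the units of the state.
- read_state(): the state, without advancing time (a new reading comes with each control period).
- read_camera(name): name is "scene" or "top" or "wrist"; returns a dict with "frame" (480x640x3 uint8, red, green, blue), "z_map" (480x640 float32, m along the optical axis (not along the pixel's ray), 0 where there is no reading), "fx", "fy", "cx", "cy" (pixels), "rvec" (rotation vector, rad) and "tvec" (3), from world to camera coordinates, as OpenCV has them. Camera axes: x right, y down, z forward; pixel columns grow to the right and rows downward; lengths in m; the calibration is good to about 2 mm. A picture is of the moment at which its call begins.
- close_job(): hands the job in; it is judged then, once.
The state is a dict: "t": time; "q": joint angles; "dq": joint speeds; "joint_torque": joint torques, N m; "tool_pos": TCP position; "orientation": TCP orientation; "force": force on the tool from outside, world axes, zero at the start; "wrist_torque": the same for the moment, N m; "opening": finger opening in m; "gripper_force": force on a finger pad.
Only numpy, scipy, OpenCV 4.12 (cv2) and the standard library are available. Lean on these libraries where they do the work, as an engineer would, in place of code of your own. Each camera call takes 0.05 s, during which the arm holds its last target. There are 200 camera calls.

### The job

On one of the two ski vises the round rest pad is riding up on its locating pin. Push that pad round on its stem until the notch in its rim is over the pin, then press it down until it sits fully home on its seat, ready for a ski. Do not lift the pad, and leave the other vise's pad and everything else on the bench where it is.

Things in the scene. Friction and masses are not known exactly. Their poses are not given: they have to be found in the camera images.
- vise_a: (mm) the ski vise with the pad to seat; two alike aluminium vises are bolted down. Origin: under the axis of its round flat seat, on the bench; the seat's top, faced with a thin black washer, is 72 up, 112 in diameter. -x: side jaws with a black star knob, out to 176 from the axis, below 60 high. +x: square ear with the locating pin
- pad_a_top (a point): (mm) THE PAD TO SEAT: aluminium disc, 96 in diameter, 12 thick; the point is on its axis on its upper face, its x axis points to the notch. It turns either way without stop on a central stem with 0.06 N m of friction (2 to 3 N of sideways push at a rail's end) and stays where left. It starts 8 proud of the seat, riding on the pin: upper face 92 above the bench; seated, 84
- pad_a_rail (a point): (mm) middle of the top of one of two straight, parallel black rubber rails on the pad's upper face, the one next to the notch. Each is 8 wide, 64 long, 10 high, along the pad's y axis, its centre line 16 from the pad's axis (outer faces 20 from the axis, inner faces 24 apart). Fixed to the pad
- pad_a_notch (a point): (mm) middle of the U-shaped notch cut through that pad's rim, at the level of its upper face, 45 from the pad's axis, at right angles to the rails; 14 wide, cut 10 in from the rim. It starts at least 40 degrees away from the pin, either way
- pin_a_top (a point): (mm) top of the fixed round-nosed steel locating pin, 12 in diameter, 8 above the seat, 45 from the pad's axis, partly hidden under the pad's rim at the start. With the notch within about 4 degrees of the pin, the round nose guides the pad the rest of the way as it is pressed
- stem_a (a joint): height of that pad above its seat, in m: 0.008 at the start, riding on the pin; 0 when fully home. The stem is a stiff sliding fit: even with the notch over the pin the pad stays up by itself, and goes down under a push of about 4 to 7 N near its middle (on the rails' tops, for instance)
- pad_b_top (a point): the other vise's pad, alike, already seated with its notch on its pin (upper face at 84 above the bench); the point is on its axis on its upper face. To be left alone
- pad_b_notch (a point): middle of the notch of the other vise's pad, at the level of its upper face
- scraper_mid (a point): flat blue plastic ski scraper, 140 x 62 x 5, lying between the vises; the point is its centre (sizes in mm). Bystander
- brush_mid (a point): round nylon brush standing on its white bristles, wooden back and knob, 84 in diameter, 62 high; the point is on its axis, half-way up (sizes in mm). Bystander
- bowl_rim (a point): white ceramic bowl, 140 in diameter, 55 high; the point is the centre of its mouth (sizes in mm). Bystander
- cork_block_mid (a point): cork block, 105 x 60 x 34 high; the point is its centre (sizes in mm). Bystander
- edge_file_mid (a point): file with a wooden handle, 320 long, 25 high, lying flat; the point is near its middle (sizes in mm). Bystander
- wax_bar_mid (a point): bar of wax, 85 x 42 x 22 high; the point is its centre (sizes in mm). Bystander
Things that resemble listed ones, but are neither listed nor needed, are in the scene too. Leave any green look-alike of the vise_a alone.

How it is judged:
At the end, for the whole second after the job is handed in: The pad that was riding up is down on its seat to within 1.5 mm with its notch over the pin to within 3 mm; the other vise's pad is within 4 mm and every other loose thing within 20 mm of where it began (value of joint stem_a below 0.0015 m and horizontal distance between pad_a_notch and pin_a_top below 0.003 m and distance of pad_b_notch from where it was at the start of the episode below 0.004 m and distance of each of scraper_mid, brush_mid, bowl_rim, cork_block_mid, edge_file_mid, wax_bar_mid from where it was at the start of the episode below 0.02 m); the robot touches nothing.
It fails at once if the pad is lifted more than 4 mm above where it rode on the pin (value of joint stem_a above 0.012 m).
It fails at once if the other vise's pad is turned or lifted by more than 4 mm (distance of pad_b_notch from where it was at the start of the episode above 0.004 m).
It fails at once if another thing on the bench is moved by more than 20 mm (distance of any of scraper_mid, brush_mid, bowl_rim, cork_block_mid, edge_file_mid, wax_bar_mid from where it was at the start of the episode above 0.02 m).
It also fails if it takes over 64 s, if anything falls off the work surface, if the arm or the gripper's body presses on something with over 40 N, if the wrist force passes 120 N, or if a joint passes its speed limit or range.

## Working session

There is one attempt and no reset: what is moved stays moved. The work goes in short steps, Python scripts to look and compute and a tool call to move; the robot and the scene stay as the last step left them, time stands still between calls to the robot, and variables do not carry over. Pictures are saved under pics/ and viewed, at most 10 in all, crops included, and the job is handed in when it is done.

Besides the shell and the picture viewer there is one more tool, called after "Call:" as name(argument=value, ...), one argument or row to a line, values as JSON. move_arm: Moves the arm, as the interface text tells. Its arguments: {"type":"object","properties":{"plan":{"type":"array","items":{"type":"array","items":{"type":"number"}}},"force":{"type":"number"}},"required":["plan"]}

```bash
mkdir -p pics; cat > h.py <<'E'
import numpy as np, cv2
from plant import *
def snap(name,fn=None,crop=None,scale=1):
    c=read_camera(name)
    if fn:
        im=c["frame"][:,:,::-1]
        if crop: a,b,e,d=crop; im=im[b:d,a:e]
        if scale!=1: im=cv2.resize(im,None,fx=scale,fy=scale,interpolation=cv2.INTER_CUBIC)
        cv2.imwrite("pics/"+fn,im)
    return c
def xyz(c):
    v,u=np.mgrid[0:480,0:640]; z=c["z_map"].astype(float)
    P=np.stack([(u-c["cx"])/c["fx"]*z,(v-c["cy"])/c["fy"]*z,z],-1)
    R=cv2.Rodrigues(np.array(c["rvec"],float))[0]
    return (P-np.array(c["tvec"]).ravel())@R
def ray(c,u,v,z):
    R=cv2.Rodrigues(np.array(c["rvec"],float))[0]; t=np.array(c["tvec"]).ravel()
    o=-R.T@t; d=R.T@np.array([(u-c["cx"])/c["fx"],(v-c["cy"])/c["fy"],1])
    return o+d*(z-o[2])/d[2]
E
python3 - <<'E'
from h import *
c=snap("top","top1.png"); np.savez("top1.npz",**c); 
c=snap("scene","scene1.png"); np.savez("scene1.npz",**c)
print(read_state())
E
```

```text
{'t': 0.1, 'q': array([-1.20040644e+00,  1.31096114e-01,  1.48918513e+00,  1.56802548e-05,
        1.52299524e+00, -8.53939441e-02]), 'dq': array([-0.00138453, -0.00077085, -0.00254554, -0.00089144,  0.00161903,
        0.00034035]), 'joint_torque': array([ 4.34002832e-04, -5.61341143e+01, -4.93094838e+01,  7.69649469e-02,
        2.91739544e-02, -6.86059593e-05]), 'tool_pos': array([ 0.26394603, -0.53826654,  0.22867798]), 'orientation': array([-3.05874065e+00, -7.09384349e-01,  3.51087771e-04]), 'force': array([ 0.4123869 , -0.03408606,  0.32490282]), 'wrist_torque': array([-0.02123991,  0.00634626, -0.0284159 ]), 'gripper_force': 0.0, 'opening': 0.0931908629146626}
```

View pics/top1.png

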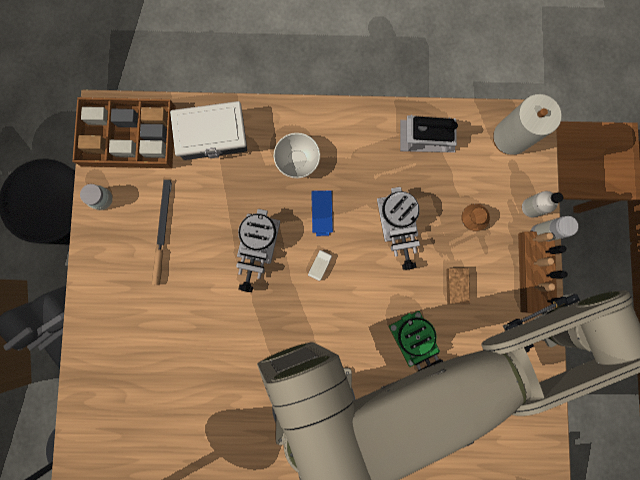

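View pics/scene1.png

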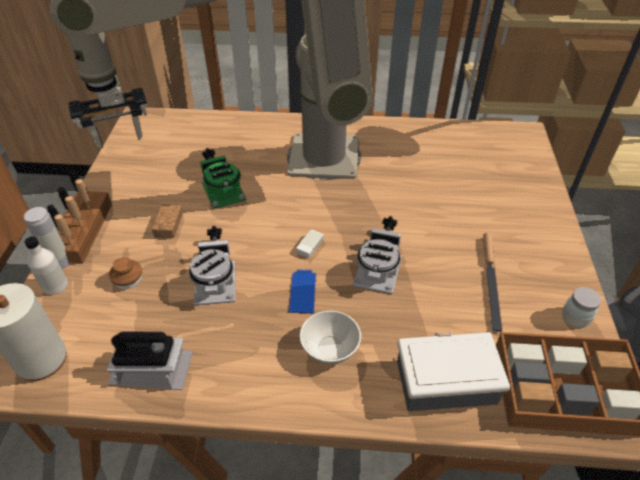

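The top view shows three vises that could be the one: silver at (257,231) with rails square to its body, silver at (400,209) with rails skewed, and a green look-alike at (416,337). I expect the target to be (400,209), so I'll check heights and a close crop.

```bash
cat > m.py <<'E'
from h import *
c=dict(np.load("top1.npz")); X=xyz(c)
for n,(u,v) in dict(L=(257,231),R=(400,209)).items():
    p=ray(c,u,v,.09); 
    S=X[v-30:v+30,u-30:u+30].reshape(-1,3)
    d=np.hypot(*(S[:,:2]-p[:2]).T)
    s=S[(d<.047)]
    h=np.histogram(s[:,2],bins=np.arange(.06,.112,.002)); print(n,p,list(zip((h[1]*1000).round().astype(int),h[0])))
print("px mm",1000*np.linalg.norm(ray(c,400,209,.09)-ray(c,401,209,.09)))
im=c["frame"][:,:,::-1]
a=cv2.resize(im[170:280,350:450],None,fx=4,fy=5)[:, :]
a=cv2.resize(im[175:275,360:440],None,fx=5,fy=5,interpolation=cv2.INTER_CUBIC)
b=cv2.resize(im[200:300,220:280],None,fx=5,fy=5,interpolation=cv2.INTER_CUBIC)
cv2.imwrite("pics/crop1.png",np.hstack([a,b]))
for n,(u,v,z) in dict(kn=(408,265,.04),knL=(246,288,.04),ear=(396,190,.075),cork=(458,285,.03),brush=(476,216,.06)).items(): print(n,ray(c,u,v,z))
E
python3 m.py
```

```text
L [0.50131232 0.17201607 0.09      ] [(np.int64(60), np.int64(0)), (np.int64(62), np.int64(0)), (np.int64(64), np.int64(1)), (np.int64(66), np.int64(2)), (np.int64(68), np.int64(7)), (np.int64(70), np.int64(8)), (np.int64(72), np.int64(6)), (np.int64(74), np.int64(4)), (np.int64(76), np.int64(15)), (np.int64(78), np.int64(41)), (np.int64(80), np.int64(107)), (np.int64(82), np.int64(148)), (np.int64(84), np.int64(177)), (np.int64(86), np.int64(113)), (np.int64(88), np.int64(73)), (np.int64(90), np.int64(33)), (np.int64(92), np.int64(45)), (np.int64(94), np.int64(28)), (np.int64(96), np.int64(17)), (np.int64(98), np.int64(10)), (np.int64(100), np.int64(1)), (np.int64(102), np.int64(0)), (np.int64(104), np.int64(0)), (np.int64(106), np.int64(0)), (np.int64(108), np.int64(0))]
R [ 0.57306179 -0.23878336  0.09      ] [(np.int64(60), np.int64(0)), (np.int64(62), np.int64(2)), (np.int64(64), np.int64(2)), (np.int64(66), np.int64(7)), (np.int64(68), np.int64(14)), (np.int64(70), np.int64(10)), (np.int64(72), np.int64(13)), (np.int64(74), np.int64(13)), (np.int64(76), np.int64(5)), (np.int64(78), np.int64(3)), (np.int64(80), np.int64(2)), (np.int64(82), np.int64(5)), (np.int64(84), np.int64(13)), (np.int64(86), np.int64(46)), (np.int64(88), np.int64(98)), (np.int64(90), np.int64(139)), (np.int64(92), np.int64(165)), (np.int64(94), np.int64(118)), (np.int64(96), np.int64(67)), (np.int64(98), np.int64(48)), (np.int64(100), np.int64(32)), (np.int64(102), np.int64(28)), (np.int64(104), np.int64(25)), (np.int64(106), np.int64(8)), (np.int64(108), np.int64(2))]
px mm 2.897746754454783
kn [ 0.41460239 -0.27080296  0.04      ]
knL [0.33894346 0.20428652 0.04      ]
ear [ 0.63192988 -0.22985768  0.075     ]
cork [ 0.3586243  -0.42083088  0.03      ]
brush [ 0.56159544 -0.46887016  0.06      ]
```

View pics/crop1.png

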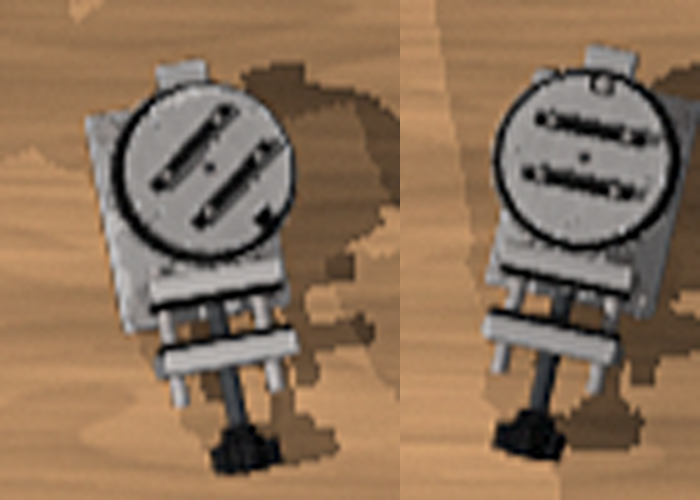

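The heights settle it: the right pad's face is about 92 mm up and the left one's about 84, so vise_a is the one at (400,209). In the crop its hole is at (209,168), the notch at (265,215) lower right, and the ear at (182,70) up. The notch direction is about -133° and the pin about +9°, so the pad needs about +142°. My plan is to straddle the rails, grip lightly, twist, release, and press on the rail tops. Moving over it now.

Call:
move_arm(
  plan=[
    [0,0,0,1,-0.33,0,70],
    [0,0,0,1,-0.33,0,70],
    [0,0,0,1,-0.33,0,70],
    [0,0,0,1,-0.33,0,70],
    [0,0,0,1,-0.33,0,70],
    [0,0,0,1,-0.33,0,70],
    [0,0,0,1,-0.33,0,70],
    [0,0,0,1,-0.33,0,70],
    [0,0,0,1,-0.33,0,70],
    [0,0,0,1,-0.33,0,70],
  ],
)

```text
t: 1.1
tool_pos: [0.4528, -0.3536, 0.2291]
orientation: [-3.06, -0.71, 0.001]
force: [0.3, -0.6, 0.2]
opening: 0.0699
gripper_force: 0.0
```

Call:
move_arm(
  plan=[
    [0,0,0,1,-0.33,0,70],
    [0,0,0,1,-0.33,0,70],
    [0,0,0,1,-0.33,0,70],
    [0,0,0,1,-0.33,0,70],
    [0,0,0,1,-0.33,0,70],
    [0,0,0,1,-0.33,0,70],
    [0,0,1,0,0,0,70],
    [0,0,1,0,0,0,70],
    [0,0,1,0,0,0,70],
    [0,0,1,0,0,0,70],
  ],
)

```text
t: 2.1
tool_pos: [0.5649, -0.2439, 0.2289]
orientation: [-3.141, -0.052, 0.002]
force: [-0.8, 0.4, 0.1]
opening: 0.0699
gripper_force: 0.0
```

Call:
move_arm(
  plan=[
    [0,0,1,0,0,0,70],
    [0,0,1,0,0,0,70],
    [0,0,1,0,0,0,70],
    [0,0,1,0,0,0,70],
    [0,0,1,0,0,0,70],
    [0,0,1,0,0,0,70],
    [0,0,1,0,0,0,70],
    [0,0,0,0,0,0,70],
    [0,0,0,0,0,0,70],
    [0,0,0,0,0,0,70],
  ],
)

```text
t: 3.1
tool_pos: [0.5651, -0.2441, 0.2294]
orientation: [-2.954, 1.068, 0.001]
force: [-0.5, 0.8, -0.4]
opening: 0.0701
gripper_force: 0.0
```

```bash
python3 - <<'E'
from h import *
c=snap("wrist","w1.png"); np.savez("w1.npz",**c)
s=read_state(); print(s["t"],s["tool_pos"],s["q"],s["force"]); print(cv2.Rodrigues(s["orientation"])[0].round(3))
E
```

```text
3.15 [ 0.56512297 -0.24409799  0.22947603] [-4.91002180e-01  1.72594927e-01  1.44202132e+00  1.74759649e-06
  1.52726268e+00  1.77397942e+00] [ 0.55122429 -0.87372874 -0.04372218]
[[ 0.769 -0.64  -0.   ]
 [-0.64  -0.769  0.   ]
 [-0.     0.    -1.   ]]
```

View pics/w1.png

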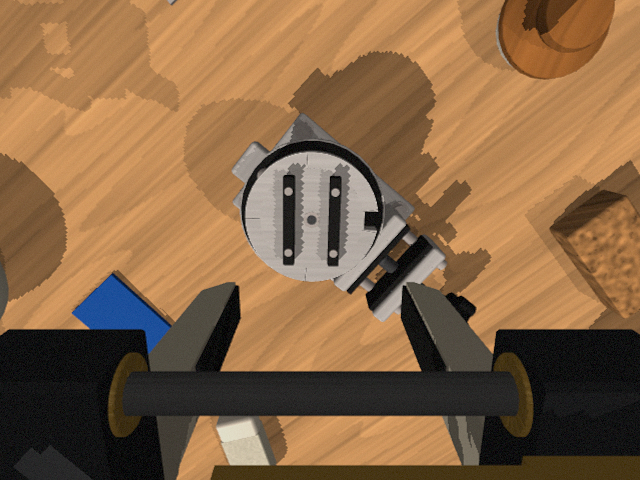

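The wrist view shows the target pad clearly: hole (312,220), notch (372,219), rivets (288,191)/(288,253) and (335,193)/(334,254), ear at (250,160), knob end at (460,305).

```bash
python3 - <<'E'
from h import *
c=dict(np.load("w1.npz")); s=read_state()
R=cv2.Rodrigues(s["orientation"])[0]; p=s["tool_pos"]
f=lambda u,v,z:ray(c,u,v,z)
H=f(312,220,.092);N=f(372,219,.092);r1=[f(288,191,.102),f(288,253,.102)];r2=[f(335,193,.102),f(334,254,.102)]
C=(sum(r1)+sum(r2))/4
ang=lambda d:np.degrees(np.arctan2(d[1],d[0]))
print("hole",H,"railmid",C,"notch r",np.linalg.norm(N-H),"notch ang",ang(N-H),"rail ang",ang(r1[0]-r1[1]),ang(r2[0]-r2[1]),"sep",np.linalg.norm(r1[0]-r2[0]))
K=f(460,305,.04);print("knob",K,ang(H-K),np.linalg.norm((H-K)[:2]))
E_=f(250,160,.072);print("ear",E_,ang(E_-H),np.linalg.norm((E_-H)[:2]))
print("tool psi",ang(R[:,0]),"to hole in tool units",R.T@(H-p)/.025, R.T@(C-p)/.025)
# depth check & pad rim circle fit in world from height map
X=xyz(c); g=np.hypot(X[...,0]-H[0],X[...,1]-H[1])
print("pad z",np.median(X[...,2][(g<.01)]))
m=(abs(X[...,2]-.092)<.004)&(g<.06); (u,v),r=cv2.minEnclosingCircle((X[m][:,:2]*1000).astype(np.float32)); print("circle",u,v,r)
E
```

```text
hole [ 0.57427038 -0.24311543  0.092     ] railmid [ 0.5745202  -0.24290118  0.102     ] notch r 0.04308581032774764 notch ang -128.7430312595028 rail ang -40.965500278006786 -40.094407345940084 sep 0.032014613719201834
knob [ 0.41970472 -0.28570947  0.04      ] 15.406741717099512 0.16032715023555358
ear [ 0.63479504 -0.23376547  0.072     ] 8.781729025966005 0.06124260304150325
tool psi -39.773890992414756 to hole in tool units [ 0.2576184  -0.26460085  5.49895439] [ 0.25970378 -0.27755829  5.09895307]
pad z 0.0916603882105042
circle 574.6140747070312 -242.81640625 48.278892517089844
```

Call:
move_arm(
  plan=[
    [0,0,0,0.26,-0.27,0,58],
    [0,0,0,0,0,1,58],
    [0,0,0,0,0,1,58],
    [0,0,0,0,0,1,58],
    [0,0,0,0,0,1,58],
    [0,0,0,0,0,0.5,58],
    [0,0,0,0,0,0.3,58],
    [0,0,0,0,0,0,58],
    [0,0,0,0,0,0,58],
    [0,0,0,0,0,0,58],
  ],
  force=4,
)

```text
t: 4.15
tool_pos: [0.5755, -0.2436, 0.1113]
orientation: [2.953, -1.071, 0.004]
force: [0.2, 0.2, 1.1]
opening: 0.0578
gripper_force: 0.0
```

Call:
move_arm(
  plan=[
    [0,0,0,0,0,0,50],
    [0,0,0,0,0,0,46],
    [0,0,0,0,0,0,42],
    [0,0,0,0,0,0,36],
    [0,0,0,0,0,0,36],
    [0,0,0,0,0,0,36],
    [0,0,0,0,0,0,36],
    [0,0,0,0,0,0,36],
    [0,0,0,0,0,0,36],
    [0,0,0,0,0,0,36],
  ],
  force=4,
)

```text
t: 5.15
tool_pos: [0.5745, -0.2434, 0.1098]
orientation: [2.953, -1.072, 0.0]
force: [-3.5, -3.1, 3.5]
opening: 0.0401
gripper_force: 4.0
```

Call:
move_arm(
  plan=[
    [0,0,0,0,0,0.08,36],
    [0,0,-0.5,0,0,0,36],
    [0,0,-1,0,0,0,36],
    [0,0,-1,0,0,0,36],
    [0,0,-1,0,0,0,36],
    [0,0,-1,0,0,0,36],
    [0,0,-1,0,0,0,36],
    [0,0,-1,0,0,0,36],
    [0,0,-1,0,0,0,36],
    [0,0,-1,0,0,0,36],
  ],
)

```text
t: 6.15
tool_pos: [0.575, -0.2424, 0.1078]
orientation: [-3.125, -0.311, -0.002]
force: [-1.1, 1.0, 4.3]
opening: 0.0405
gripper_force: 4.0
```

Call:
move_arm(
  plan=[
    [0,0,-1,0,0,0,36],
    [0,0,-1,0,0,0,36],
    [0,0,-1,0,0,0,36],
    [0,0,-1,0,0,0,36],
    [0,0,-1,0,0,0,36],
    [0,0,-1,0,0,0,36],
    [0,0,-1,0,0,0,36],
    [0,0,-1,0,0,0,36],
    [0,0,-1,0,0,0,36],
    [0,0,0,0,0,0,36],
  ],
)

```text
t: 7.15
tool_pos: [0.5741, -0.2416, 0.1072]
orientation: [-2.642, -1.695, -0.0]
force: [-3.9, 3.4, 5.5]
opening: 0.0404
gripper_force: 4.0
```

```bash
python3 - <<'E'
from h import *
c=snap("wrist","w2.png"); np.savez("w2.npz",**c)
s=read_state(); print(s["t"],s["tool_pos"],s["q"],s["force"],s["opening"]); R=cv2.Rodrigues(s["orientation"])[0]; print(np.degrees(np.arctan2(R[1,0],R[0,0])))
E
```

```text
7.2 [ 0.5740404  -0.24163577  0.10719033] [-4.81585394e-01  2.78968040e-01  1.54699009e+00  1.50576163e-03
  1.31808807e+00 -4.91712650e-02] [-4.47038582  2.75440772  5.19802186] 0.03992291394209726
65.20271470326999
```

View pics/w2.png

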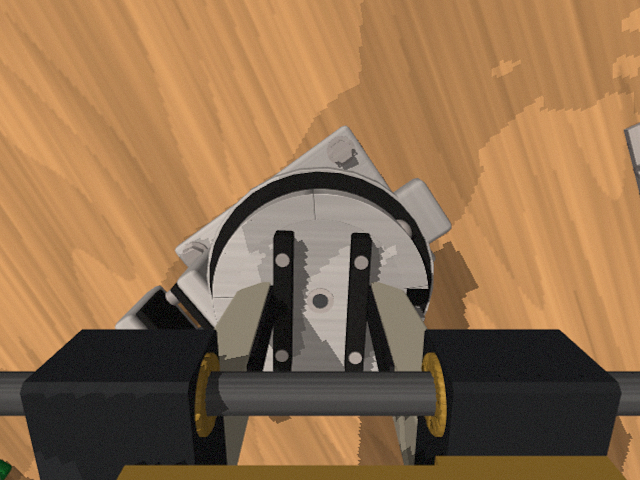

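The pad turned with the gripper. The hole is at (320,300), the notch at (418,298), the pin's edge at (405,229), and the ear's far end runs (416,180) to (450,228).

```bash
python3 - <<'E'
from h import *
c=dict(np.load("w2.npz"))
f=lambda u,v,z:ray(c,u,v,z)
ang=lambda d:np.degrees(np.arctan2(d[1],d[0]))
H=f(320,300,.092);print("hole",H)
for n,u,v,z in [("notch",418,298,.092),("pin",405,229,.078),("earmid",433,204,.072)]:
    q=f(u,v,z)-H; print(n,ang(q),np.hypot(*q[:2]))
r=[f(283,261,.102),f(282,356,.102),f(361,263,.102),f(355,357,.102)]
print("rails",ang(r[0]-r[1])-90,ang(r[2]-r[3])-90,"ear end normal",ang(f(416,180,.072)-f(450,228,.072))-90)
im=c["frame"][:,:,::-1][160:320,340:470]; cv2.imwrite("pics/c2.png",cv2.resize(im,None,fx=3.6,fy=3.6,interpolation=cv2.INTER_CUBIC))
E
```

```text
hole [ 0.57512646 -0.24258292  0.092     ]
notch -23.302128047317183 0.04322606758316077
pin 12.0137310661031 0.04813566508681168
earmid 12.226035980523445 0.0651364382225071
rails -26.60344167117335 -26.513848492814255 ear end normal 12.993522343139361
```

View pics/c2.png

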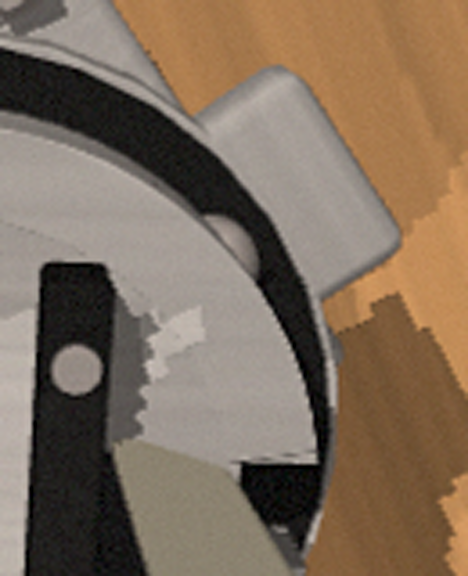

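Call:
move_arm(
  plan=[
    [0,0,-1,0,0,0,36],
    [0,0,-1,0,0,0,36],
    [0,0,-1,0,0,0,36],
    [0,0,-1,0,0,0,36],
    [0,0,-1,0,0,0,36],
    [0,0,-1,0,0,0,36],
    [0,0,-0.25,0,0,0,36],
    [0,0,0,0,0,0,36],
    [0,0,0,0,0,0,36],
    [0,0,0,0,0,0,36],
  ],
)

```text
t: 8.2
tool_pos: [0.5734, -0.2422, 0.1069]
orientation: [-1.962, -2.45, 0.0]
force: [-6.3, 1.1, 5.2]
opening: 0.0399
gripper_force: 4.0
```

Call:
move_arm(
  plan=[
    [0,0,0,0,0,0,42],
    [0,0,0,0,0,0,50],
    [0,0,0,0,0,0,60],
    [0,0,0,0,0,0,60],
    [0,0,0,0,0,-0.5,60],
    [0,0,0,0,0,-0.5,60],
    [0,0,0,0,0,-1,60],
    [0,0,0,0,0,0,60],
    [0,0,0,0,0,0,60],
    [0,0,0,0,0,0,60],
  ],
)

```text
t: 9.2
tool_pos: [0.5742, -0.243, 0.1572]
orientation: [-1.964, -2.452, 0.0]
force: [0.4, -0.4, -0.7]
opening: 0.06
gripper_force: 0.0
```

```bash
python3 - <<'E'
from h import *
c=snap("wrist","w3.png",(240,150,480,330),3.3); np.savez("w3.npz",**c)
s=read_state(); print(s["t"],s["tool_pos"],s["force"],s["opening"]); R=cv2.Rodrigues(s["orientation"])[0]; print(np.degrees(np.arctan2(R[1,0],R[0,0])))
E
```

```text
9.25 [ 0.57397843 -0.24286621  0.15671401] [-0.89921286 -0.07284383 -0.69321816] 0.06009345186852668
102.61426735909342
```

View pics/w3.png

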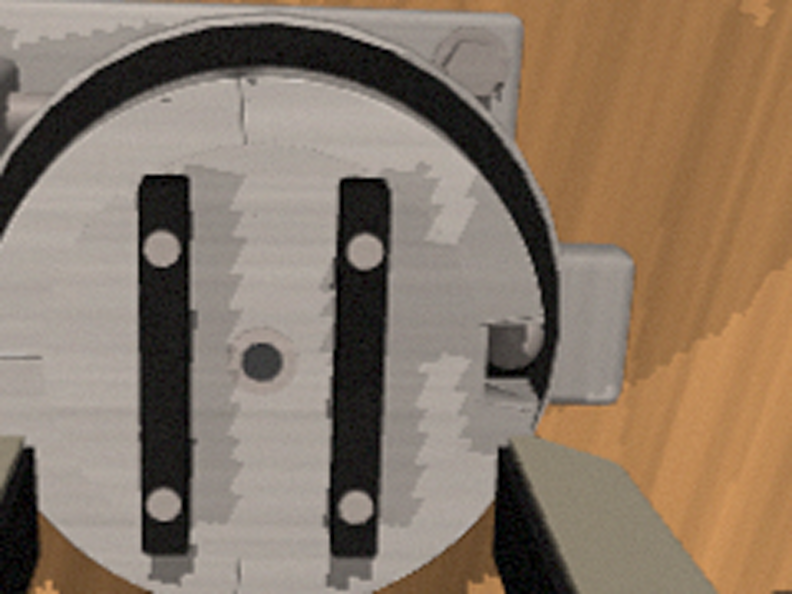

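The notch spans crop y 322 to 402 (inner wall included), so its middle is about (515,362) at the upper face. The pin's nose is in the notch at about (517,346), 12 mm lower.

```bash
python3 - <<'E'
from h import *
c=dict(np.load("w3.npz"))
f=lambda u,v,z:ray(c,240+u/3.3,150+v/3.3,z)
ang=lambda d:np.degrees(np.arctan2(d[1],d[0]))
H=f(262,362,.092);print("hole",H)
for n,u,v,z in [("notch",515,362,.092),("n top",487,322,.092),("n bot",487,402,.092),("n botlow",487,378,.080),("pin",517,346,.079),("earmid",628,325,.072)]:
    q=f(u,v,z)-H; print(n,ang(q),np.hypot(*q[:2]))
r=[f(161,249,.102),f(163,504,.102),f(365,251,.102),f(356,506,.102)]
print("rails",ang(r[0]-r[1])-90,ang(r[2]-r[3])-90,np.mean(r,0))
E
```

```text
hole [ 0.57522094 -0.2430244   0.092     ]
notch 12.620857811636526 0.04262061591550936
n top 23.27899386337375 0.03824386054140988
n bot 1.9611144168041306 0.03889959929531469
n botlow 2.369476208184703 0.04074323100394062
pin 10.63531057504467 0.045354004350004556
earmid 12.699839830720427 0.06671865726427248
rails 11.860482169912842 11.836731542101148 [ 0.57505254 -0.24277588  0.102     ]
```

Both line up to within about 2°. Next I press on the rail tops with the fingers 20 mm apart.

Call:
move_arm(
  plan=[
    [0,0,0,0,0,0,20],
    [0,0,0,0,0,0,20],
    [0,0,0,0,0,0,20],
    [0,0,0,0,0,0,20],
    [0,0,0,0,0,0,20],
    [0,0,0,0,0,0,20],
    [0,0,0,0,0,0.5,20],
    [0,0,0,0,0,0.5,20],
    [0,0,0,0,0,0.4,20],
    [0,0,0,0,0,0.2,20],
  ],
)

```text
t: 10.25
tool_pos: [0.5733, -0.2425, 0.1151]
orientation: [-1.962, -2.45, 0.001]
force: [-0.6, 0.1, -0.5]
opening: 0.0204
gripper_force: 0.0
```

Call:
move_arm(
  plan=[
    [0,0,0,0,0,0.08,20],
    [0,0,0,0,0,0.08,20],
    [0,0,0,0,0,0.08,20],
    [0,0,0,0,0,0.05,20],
    [0,0,0,0,0,0.05,20],
    [0,0,0,0,0,0.05,20],
    [0,0,0,0,0,0.05,20],
    [0,0,0,0,0,0.05,20],
    [0,0,0,0,0,0,20],
    [0,0,0,0,0,0,20],
  ],
)

```text
t: 11.25
tool_pos: [0.5747, -0.2432, 0.1054]
orientation: [1.964, 2.452, 0.0]
force: [0.6, -0.1, 2.9]
opening: 0.0203
gripper_force: 1.3
```

Call:
move_arm(
  plan=[
    [0,0,0,0,0,0.05,20],
    [0,0,0,0,0,0.05,20],
    [0,0,0,0,0,0.04,20],
    [0,0,0,0,0,0,20],
    [0,0,0,0,0,0,20],
    [0,0,0,0,0,0,20],
    [0,0,0,0,0,0,20],
    [0,0,0,0,0,0,20],
    [0,0,0,0,0,0,20],
    [0,0,0,0,0,0,20],
  ],
)

```text
t: 12.25
tool_pos: [0.575, -0.2434, 0.1049]
orientation: [1.963, 2.451, 0.0]
force: [-9.7, 4.0, 23.5]
opening: 0.0196
gripper_force: 11.1
```

Firm stop at 23 N with the TCP at 0.105 m, which is the seated height. Backing off straight up, then a check.

Call:
move_arm(
  plan=[
    [0,0,0,0,0,-0.2,20],
    [0,0,0,0,0,-0.5,20],
    [0,0,0,0,0,-1,20],
    [0,0,0,0,0,-1,20],
    [0,0,0,0,0,-1,20],
    [0,0,0,0,0,-1,20],
    [0,0,0,0,0,0,20],
    [0,0,0,0,0,0,20],
    [0,0,0,0,0,0,20],
    [0,0,0,0,0,0,20],
  ],
)

```text
t: 13.25
tool_pos: [0.5737, -0.2427, 0.2175]
orientation: [-1.962, -2.45, 0.001]
force: [0.3, 0.4, 1.1]
opening: 0.0199
gripper_force: 0.0
```

```bash
python3 - <<'E'
from h import *
c=snap("wrist","w4.png",(200,100,480,310),2.8)
X=xyz(c); g=np.hypot(X[...,0]-.5748,X[...,1]+.243); z=X[...,2]
print("pad z",np.median(z[g<.01]),np.median(z[(g>.03)&(g<.042)]),"washer",np.median(z[(g>.051)&(g<.054)]))
print(read_state()["force"],read_state()["tool_pos"])
E
```

```text
pad z 0.08392482547075782 0.31309947062948545 washer 0.3032166077874077
[-0.06154272 -0.21247321 -0.19962149] [ 0.57378886 -0.24279746  0.21771056]
```

View pics/w4.png

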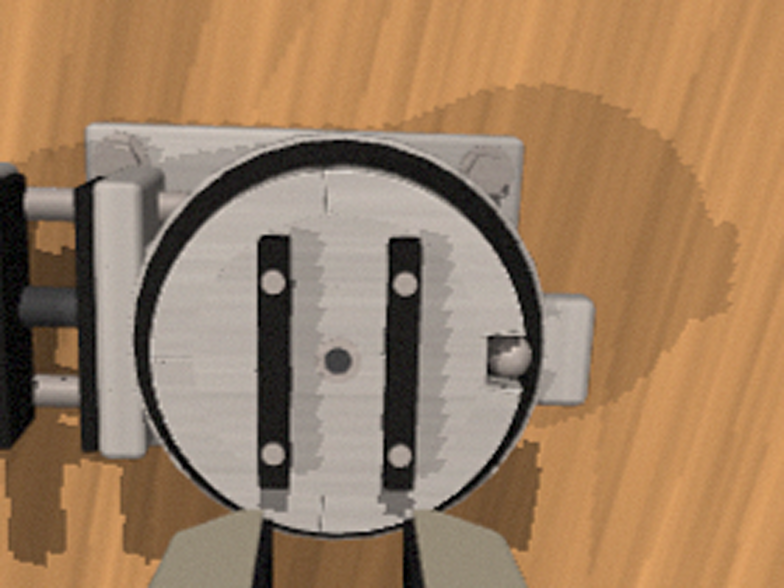

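The pad's face is at 83.9 mm (home is 84), the pin's nose at (512,358) stands in the notch, and the arm is clear. Handing in.

```bash
python3 -c "
from plant import close_job
print(close_job())"
```

```text
the job is handed in; nothing more can be done
None
```

The riding pad is turned with its notch over the pin and pressed home, its face measured at 83.9 mm against 84 seated; nothing else was touched, and the job is handed in (no verdict returned).

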